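# Tall turned vase from the display rack to the carver's stand

## Robot

A 6-joint arm with a two-finger parallel gripper is mounted at the origin on the work surface. World frame = base frame: x ahead of the robot, y to its left, z up, the work surface at z = 0. Lengths are in mm, angles in rad, forces in N, time in s.
With the tool pointing down it reaches from about 350 to 975 mm from the base axis. Payload 7.1 kg.
Tool frame: the origin (TCP) lies midway between the tips of the shut fingers; the grasp point (between the pads) lies 19 mm behind it (ctrl.grasp_offset is the distance from the TCP to the grasp point, in mm); z points along the fingers, y is the line along which they close (so a half turn about z gives the same grasp; the last joint's range is limited). The gripper opens to 88 mm and grips with 3 to 60 N. Pads are 20 mm wide; open, the fingers measure 115 mm over their backs; the gripper's body (75 mm by 178 mm) begins 61 mm behind the grasp point.
Start: joints at [-1.172, 0.423, 1.63, -0, 1.089, -0.019], TCP at [253.609, -571.215, 222.675] pointing down, gripper open.
Joint ranges: [-3, 3], [-0.9, 2.11], [0.09, 2.58], [-1.31, 4.45], [0.11, 2.69], [-2.54, 2.54]. Speed limits (rad/s): [2.39, 2.39, 3.01, 3.14, 3.14, 3.14].

## Interface

Orientations are given as a rotation vector (axis times angle).
In Python, from workcell import ctrl gives the robot as it stands. The module is installed in compiled form; this text tells all that it offers.
- The arm moves only by the tool servo_tool, never from a script. Its argument "rows" is a list of rows, each a list of 7 numbers: the turn, a rotation vector about the tool's x, y, z as a fraction of full scale, then the shift along the tool's x, y, z as a fraction of full scale, then the finger opening in mm, from 0 to 87.8. A call has 1 to 10 rows; each row is the pose to reach, as a shift and turn from the pose commanded when the call began, along the tool's axes at that moment; what a row does not reach only later rows make up. Full scale, the value 1, is 20 cm for a shift and 1.5 rad for a turn. A row lasts 1/8 s, in which the tool goes at most 62.5 mm and 10.7 degrees, less where a joint would pass 70% of its speed; a pose out of reach is approached as far as the arm can. A call with a number of a shift or a turn outside -1 to 1 is refused whole. A call with a gripper value outside its range is refused whole. The fingers move at their own pace and stop on an object; the grip force is fixed at half the most. Time passes only in rows, so rows that repeat a pose let the fingers close. It gives the time, the measured TCP pose, the force, the opening and the grip force at its end, in the units of the state.
- ctrl.get_obs(): the state, without advancing time (a new reading comes with each control period).
- ctrl.get_image(name): name is "scene" or "side" or "wrist"; returns (picture, depth): 420x560x3 uint8, red, green, blue; 420x560 float32, mm along the optical axis (not along the pixel's ray), 0 where there is no reading.
- ctrl.camera_info(name): a dict with "intrinsics" (3x3 intrinsics, pixels), "k1" (the pictures are not rectified: a ray, as slopes to the right and down, at radius r is drawn at 1 + k1 r^2 times it, then the intrinsics apply), "R" (3x3) and "t" (3): a world point X has camera coordinates R X + t. Camera axes: x right, y down, z forward; pixel columns grow to the right and rows downward; lengths in mm; the calibration is good to about 2 mm. A picture is of the moment at which its call begins: read the wrist's pose just before it. camera_info takes no time and is no camera call; for the wrist camera it gives the pose at the moment of the call.
- ctrl.close_job(): hands the job in; it is judged then, once.
The state is a dict: "t": time; "qpos": joint angles; "qvel": joint speeds; "joint_torque": joint torques, N m; "ee_pos": TCP position; "orientation": TCP orientation; "ft_force": force on the tool from outside, world axes, zero at the start; "moment": the same for the moment, N m; "width": finger opening in mm; "grasp_force": force on a finger pad.
Only numpy, scipy, OpenCV 4.12 (cv2) and the standard library are available. Lean on these libraries where they do the work, as an engineer would, in place of code of your own. Each camera call takes 0.05 s, during which the arm holds its last target. There are 200 camera calls.

## Task

Take the tall dark rosewood vase out from under the rack's overhanging top board and stand it upright in the middle of the round platform of the carver's stand. It is top-heavy and the platform's height is not known, so keep it upright all the way and lower it gently until you feel it stand before you let go. Leave the pale vase, the tin and the cork block where they are.

Things in the scene. Friction and masses are not known exactly. Their poses are not given: they have to be found in the camera images.
- vase_centre (a point): Half-way up the dark red-brown turned vase with brass bands, 95 mm above its underside; z up its length. 190 mm tall: foot 40 mm across, stem 18 to 24 mm up to 98 mm above the underside, then a heavy head with a straight band 50 mm across from 118 to 162 mm, then a lip 32 mm across. Best gripped on that band, about 140 mm above the underside.
- vase: The same dark vase, origin at the centre of its underside, z up its length. 0.22 to 0.42 kg, centre of mass about 136 mm above the underside: free-standing it topples at about 8 degrees of lean.
- pale_centre (a point): Half-way up the pale wooden vase with dark bands: same shape and size as the dark one, stands in the rack's other place, about 180 mm from it. Not to be moved or tipped.
- rack: Display rack on a plinth, fixed. Origin under it on the table; x points away from its open front, y along its width. The vases stand side by side at x = 0, about 90 mm either side of its middle, on a light wooden board (x -100 to 100, y -210 to 210 mm) with its top 90 mm above the table. Vases come out forwards (to -x), the fingers slanting in under the overhang.
- overhang (a point): Middle of the lower front edge of the rack's white top board, at x = -10 mm of the rack, 330 mm above the table, 50 mm higher than the vases' tops. The board covers x from -10 to 90 mm over the whole 420 mm width, on four 14 mm posts at x = 5 and 85 mm, y = -200 and 200 mm. Small fixed carvings stand on it. Axes as the rack.
- stand: Carver's stand, fixed: steel base 136 mm across under a level round aluminium platform 110 mm across, a red ring 52 mm across marking its middle. Origin on the table, right below the platform's middle. The platform's top is clamped somewhere between 70 and 115 mm above the table; the height is not given and must be felt (or seen).
- tin: Polish tin, 66 mm across, 55 mm high, between stand and rack, far side. Leave it.
- block: Cork sanding block, 100 x 50 x 30 mm, lying between stand and rack, near side. Leave it.
Mind the look-alikes: they are no part of the job. There is more than one size of the stand; the one meant has the size given above. There is more than one size of the part that bears pale_centre; the job needs the larger.

How it is judged (in metres and radians):
On the way, in this order (a step that is already met when the one before it is completed fails the run):
1. the dark vase is held in the fingers, clear of the rack's board and out in front of the overhang (contact force between the fingers and vase above 0.5 N and contact force between vase and rack below 0.01 N and x of vase_centre in the frame of rack below -0.05 m), for 0.1 s.
2. the vase stands upright on the stand while the fingers still hold it (contact force between vase and stand above 0.4 N and contact force between the fingers and vase above 0.5 N and angle between vase_centre's own z axis and vertical below 0.12 rad), for 0.1 s.
At the end, for the whole second after the job is handed in: The dark vase stands on the platform, within 18 mm of its middle, upright within 3.4 degrees, at rest and let go; the pale vase still stands (contact force between vase and stand above 0.5 N and horizontal distance between vase and stand below 0.018 m and angle between vase_centre's own z axis and vertical below 0.06 rad and linear speed of vase below 0.02 m/s and angular speed of vase below 0.1 rad/s and angle between pale_centre's own z axis and vertical below 0.1 rad); the robot touches nothing.
It fails at once if the dark vase leans more than 20 degrees (angle between vase_centre's own z axis and vertical above 0.35 rad).
It fails at once if the vase is pressed onto the stand with more than 25 N (contact force between vase and stand above 25 N).
It fails at once if the pale vase is tipped or moved more than 20 mm (angle between pale_centre's own z axis and vertical above 0.3 rad or distance of pale_centre from where it was at the start of the episode above 0.02 m).
It fails at once if the tin or the cork block is moved more than 30 mm (distance of any of tin, block from where it was at the start of the episode above 0.03 m).
It also fails if it takes over 62 s, if anything falls off the work surface, if the arm or the gripper's body presses on something with over 40 N, if the wrist force passes 120 N, or if a joint passes its speed limit or range.

## Working session

There is one attempt and no reset: what is moved stays moved. The work goes in short steps, Python scripts to look and compute and a tool call to move; the robot and the scene stay as the last step left them, time stands still between calls to the robot, and variables do not carry over. Pictures are saved under pics/ and viewed, at most 10 in all, crops included, and the job is handed in when it is done.

Besides the shell and the picture viewer there is one more tool, called as name(argument=value, ...) on one line, values as JSON. servo_tool: Moves the arm, as the interface text tells. Its arguments: {"type":"object","properties":{"rows":{"type":"array","items":{"type":"array","items":{"type":"number"}}}},"required":["rows"]}

```bash
mkdir -p pics; ls; cat > h.py <<'E'
import numpy as np, cv2
from workcell import ctrl
def grab(n):
    ci=ctrl.camera_info(n); im,d=ctrl.get_image(n); return im,d,ci
def pts(d,ci):
    """world xyz per pixel"""
    K=np.array(ci['intrinsics']);k=float(ci['k1']);R=np.array(ci['R']);t=np.array(ci['t'])
    h,w=d.shape;u,v=np.meshgrid(np.arange(w),np.arange(h))
    uv=np.stack([u,v],-1).reshape(-1,1,2).astype(float)
    n=cv2.undistortPoints(uv,K,np.array([k,0,0,0.])).reshape(h,w,2)
    c=np.dstack([n,np.ones((h,w))])*d[...,None]
    return (c-t.reshape(3))@R
def proj(X,ci):
    K=np.array(ci['intrinsics']);R=np.array(ci['R']);t=np.array(ci['t'])
    return cv2.projectPoints(np.atleast_2d(X).astype(float),cv2.Rodrigues(R)[0],t.reshape(3,1),K,np.array([float(ci['k1']),0,0,0]))[0].reshape(-1,2)
E
python3 - <<'E'
from h import *
print(ctrl.get_obs())
for n in ['scene','side']:
    im,d,ci=grab(n); np.savez(f'{n}0.npz',im=im,d=d); print(n,ci,(d>0).mean())
    cv2.imwrite(f'pics/{n}0.png',im[...,::-1])
E
```

```text
pics
{'t': 0.0, 'qpos': array([-1.17200928e+00,  4.23804882e-01,  1.63069602e+00, -1.68236840e-05,
        1.08859836e+00, -1.90048068e-02]), 'qvel': array([-7.45256610e-04, -6.42339549e-04, -2.03313464e-03,  1.60551157e-04,
        2.23550478e-03, -8.96261448e-05]), 'joint_torque': array([ 5.13080304e-04, -5.44627690e+01, -2.73668665e+01,  6.42806618e-02,
        2.27815151e-02, -1.07779017e-04]), 'ee_pos': array([ 253.38874133, -570.71884886,  221.92178634]), 'orientation': array([-3.07184873e+00, -6.51209099e-01,  4.69458583e-04]), 'ft_force': array([-0.54205143,  0.05611944,  0.03718349]), 'moment': array([0.01806299, 0.00758732, 0.00307385]), 'grasp_force': 0.0, 'width': 87.87394408714155}
scene {'intrinsics': array([[531.54970046,   0.        , 285.81732109],
       [  0.        , 531.54970046, 209.31291933],
       [  0.        ,   0.        ,   1.        ]]), 'k1': -0.13654357353641788, 'R': array([[-0.05174241,  0.99846685,  0.01966405],
       [ 0.57907389,  0.04603929, -0.81397409],
       [-0.81363146, -0.03073004, -0.58056827]]), 't': array([  93.71713845,  -96.0666706 , 1957.4827242 ])} 0.9957908163265307
side {'intrinsics': array([[540.49035616,   0.        , 280.161074  ],
       [  0.        , 540.49035616, 204.41494673],
       [  0.        ,   0.        ,   1.        ]]), 'k1': -0.12815452764626567, 'R': array([[-0.87313558, -0.48721397,  0.01602519],
       [-0.38723321,  0.67324124, -0.62991799],
       [ 0.29611602, -0.55620929, -0.77649631]]), 't': array([ 373.78800901,  336.02181589, 1562.76257421])} 0.9960714285714286
```

View pics/scene0.png

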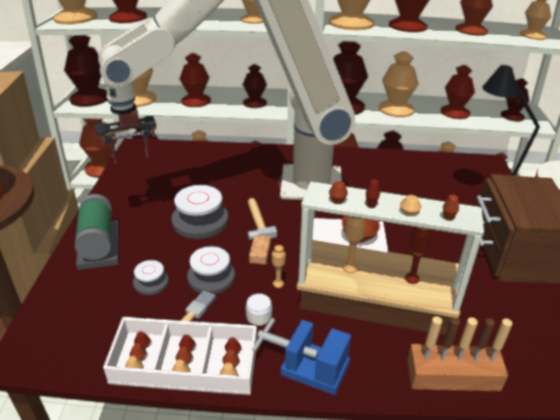

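View pics/side0.png

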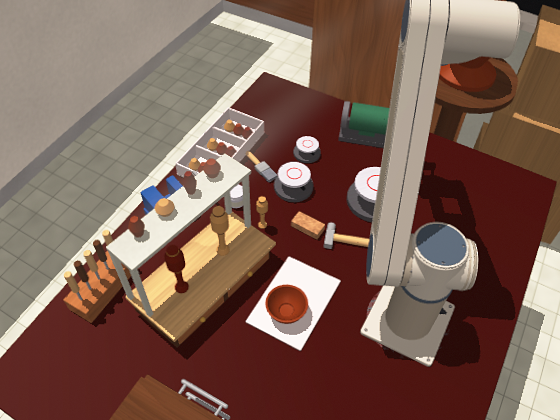

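The scene view shows three stands with red rings at (198,200), (210,262) and (150,270). The rack is at right, with the pale vase at (352,245) and the dark vase at (416,255). There is also a small pale vase at (279,265), the cork block at (259,248) and the tin at (259,308). In the side view the dark vase is at (176,268), the pale one at (219,225), and small carvings stand on the rack top. Next I'll measure everything using depth.

```bash
cat > m.py <<'E'
from h import *
for n in ['scene','side']:
    z=np.load(f'{n}0.npz');im,d=z['im'],z['d'];ci=ctrl.camera_info(n);P=pts(d,ci)
    hsv=cv2.cvtColor(im,cv2.COLOR_RGB2HSV);g=im.astype(int)
    X,Y,Z=P[...,0],P[...,1],P[...,2]
    ins=(X>150)&(X<1100)&(abs(Y)<800)
    print(n)
    for nm,m in {'plat':ins&(Z>40)&(Z<130)&(hsv[...,1]<60)&(hsv[...,2]>120),
        'top':ins&(Z>315)&(Z<350)&(hsv[...,1]<60)&(hsv[...,2]>110)&(Y>0),
        'board':ins&(abs(Z-90)<6)&(hsv[...,1]>60)&(Y>0),
        'objs':ins&(Z>105)&(Z<290)&(hsv[...,1]>70)}.items():
        k,L,s,c=cv2.connectedComponentsWithStats(m.astype('uint8'))
        for i in range(1,k):
            if s[i,4]<80: continue
            q=P[L==i]; r=cv2.minAreaRect(q[:,:2].astype('float32'))
            print(nm,c[i].round(),s[i,4],'z',np.percentile(q[:,2],[2,50,98]).round(1),'rect c',np.round(r[0],1),'sz',np.round(r[1],1),'ang',round(r[2],1),'rgb',im[L==i].mean(0).round())
E
python3 m.py
```

```text
scene
plat [198. 200.] 1097 z [ 84.2  96.4 101.5] rect c [ 268.7 -364.8] sz [153.8 144.7] ang 11.1 rgb [226. 222. 226.]
plat [209. 261.] 839 z [65.  72.9 77.1] rect c [ 534.6 -283.7] sz [111.5 106.9] ang 25.5 rgb [230. 227. 230.]
plat [148. 271.] 489 z [46.2 52.8 57.6] rect c [ 569.8 -453. ] sz [81.7 79.7] ang 34.7 rgb [224. 220. 224.]
plat [258. 304.] 424 z [41.3 56.  60.7] rect c [ 674.6 -132.5] sz [63.2 62.5] ang 27.1 rgb [227. 226. 230.]
plat [189. 349.] 3096 z [40.8 55.3 69.2] rect c [ 837.7 -260.5] sz [181.5 427.6] ang 3.5 rgb [209. 203. 200.]
plat [310. 351.] 106 z [55.8 67.8 73.7] rect c [829.8   7. ] sz [31.3 27.6] ang 68.2 rgb [160. 166. 170.]
top [401. 211.] 3707 z [331.6 344.2 347.5] rect c [622.  191.5] sz [403.5 107.6] ang 79.1 rgb [217. 219. 206.]
board [519. 253.] 272 z [84.2 89.7 95.9] rect c [448.4 597.2] sz [246.2 121. ] ang 47.2 rgb [67. 44. 30.]
board [384. 278.] 6804 z [85.9 90.8 94.9] rect c [582.6 193.4] sz [414.5 210.1] ang 79.7 rgb [187. 159. 111.]
board [330. 366.] 99 z [84.3 89.4 95.7] rect c [884.7  62.8] sz [39.9 84.9] ang 32.3 rgb [ 39.  70. 119.]
objs 
[... 2785 characters left out ...]
 282.3] sz [22.5 21.4] ang 77.8 rgb [171. 138.  94.]
objs [100. 250.] 161 z [112.9 163.8 199.2] rect c [836.  323.2] sz [20.8 21.3] ang 12.9 rgb [74. 49. 35.]
objs [175. 264.] 565 z [107.3 248.2 282.8] rect c [591.3 279.1] sz [48.  41.1] ang 45.8 rgb [75. 25. 14.]
objs [ 90. 261.] 179 z [114.7 164.6 197.6] rect c [836.9 363.3] sz [22.  24.7] ang 66.0 rgb [154. 122.  82.]
objs [ 81. 271.] 163 z [116.2 166.9 197.2] rect c [836.5 404.6] sz [24.5 21.1] ang 23.8 rgb [71. 45. 31.]
objs [ 71. 282.] 175 z [114.  163.7 199. ] rect c [835.5 443.1] sz [20.7 21.8] ang 68.8 rgb [155. 122.  82.]
objs [158. 404.] 2690 z [185.1 199.8 205.3] rect c [408.8 572.5] sz [253.2 114.4] ang 30.8 rgb [117.  69.  42.]
```

```bash
cat > m2.py <<'E'
from h import *
from scipy.optimize import least_squares
V={'dark':(598,282),'pale':(564,105)}
for nm,c0 in V.items():
    Q=[]
    for n in ['scene','side']:
        z=np.load(f'{n}0.npz');ci=ctrl.camera_info(n);P=pts(z['d'],ci).reshape(-1,3)
        m=(np.hypot(P[:,0]-c0[0],P[:,1]-c0[1])<40)
        q=P[m&(P[:,2]>212)&(P[:,2]<248)]
        f=lambda c,q=q:np.hypot(q[:,0]-c[0],q[:,1]-c[1])-25
        r=least_squares(f,c0,loss='soft_l1',f_scale=2); Q.append(q)
        print(nm,n,len(q),r.x.round(1),'rms',np.sqrt((r.fun**2).mean()).round(1),'top',np.percentile(P[m&(P[:,2]<300)][:,2],99).round(1))
    q=np.vstack(Q); r=least_squares(lambda c:np.hypot(q[:,0]-c[0],q[:,1]-c[1])-25,c0,loss='soft_l1',f_scale=2);print(nm,'both',r.x.round(1))
for n in ['scene','side']:   # red ring on the 110 mm stand, by ray onto its plane
    z=np.load(f'{n}0.npz');ci=ctrl.camera_info(n);P=pts(z['d'],ci);g=z['im'].astype(int)
    m=(np.hypot(P[...,0]-533,P[...,1]+281)<45)&(P[...,2]>55)
    red=m&(g[...,0]-g[...,1]>25); q=P[red]; c=q[:,:2].mean(0)
    r=least_squares(lambda c:np.hypot(q[:,0]-c[0],q[:,1]-c[1])-c[2],[*c,25])
    print(n,'ring',red.sum(),r.x.round(1),'plat z',np.median(P[m][:,2]).round(1))
z=np.load('side0.npz');
s=z['im'][190:350,100:290];cv2.imwrite('pics/crop.png',cv2.resize(s,None,fx=3,fy=3,interpolation=cv2.INTER_CUBIC)[...,::-1])
E
python3 m2.py
```

```text
dark scene 222 [594.4 272.6] rms 1.8 top 274.2
dark side 134 [596.1 274.1] rms 1.4 top 282.8
dark both [594.9 273.1]
pale scene 220 [562.9 107.7] rms 1.8 top 273.9
pale side 135 [563.7 109.4] rms 1.7 top 282.6
pale both [563.1 108.5]
scene ring 41 [ 531.4 -284.4   24.5] plat z 73.1
side ring 58 [ 534.  -281.1   25. ] plat z 72.0
```

View pics/crop.png

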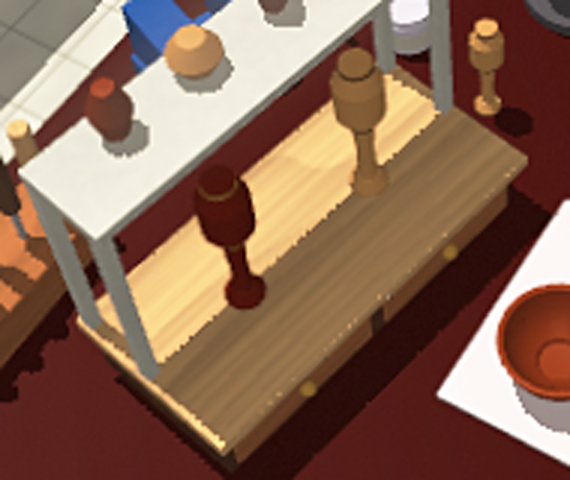

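What could be taken for the dark vase, in scene pixels: the dark vase in the rack at (416,255), the small carvings on the rack top at (339,190), (373,192) and (451,206), and the shelf vases behind. For the pale vase: the tall one at (352,245) or the small one at (279,265). For the stand: Ø150 at (198,200), Ø110 at (210,262) or Ø80 at (150,270). I choose the vase at (416,255) and the Ø110 stand at (210,262). The crop confirms a tall dark vase with brass bands standing under the overhang at crop (232,240), with the pale one at (358,120).

```bash
cat > plan.py <<'E'
from h import *
from scipy.spatial.transform import Rotation as Ro, Slerp
VD=np.array([595,273,230.]); ST=np.array([532.7,-282.7])
def ori(psi,al):
    """tool pointing azimuth psi, al below horizontal (deg), y = left"""
    p,a=np.radians([psi,al]); z=np.array([np.cos(a)*np.cos(p),np.cos(a)*np.sin(p),-np.sin(a)])
    y=np.array([-np.sin(p),np.cos(p),0]); return Ro.from_matrix(np.column_stack([np.cross(y,z),y,z]))
def cur():
    o=ctrl.get_obs(); return np.array(o['ee_pos']),Ro.from_rotvec(o['orientation']),o
def tcp(g,R): return np.asarray(g,float)+R.apply([0,0,ctrl.grasp_offset])
def rel(poses,w,base=None):
    p0,R0=base if base else cur()[:2]
    for p,R in poses:
        print(np.r_[(R0.inv()*R).as_rotvec()/1.5,R0.inv().apply(np.asarray(p)-p0)/200].round(3).tolist()+[w])
E
python3 - <<'E'
from plan import *
p0,R0,o=cur()
q=[(p0+[0,0,150],R0)]
base=(p0,R0)
# leg A: raise+go to (330,-350,400) with yaw 40 ; rows are separate targets
rel([(p0+[0,0,130],R0),([380,-430,400],ori(-66+35-90,90)),([480,-270,420],ori(-66+75-90,90))],87)
b=([480,-270,420],ori(-66+75-90,90))
print('B');rel([([500,-60,420],ori(-40,90)),([480,150,420],ori(-3,90))],87,b)
b=([480,150,420],ori(-3,90))
R=ori(0,38);G=tcp(VD,R);pre=G-R.apply([0,0,170]);print('pre',pre,G)
print('C');rel([([430,230,400],ori(0,65)),(pre,R)],87,b)
E
```

```text
[0.0, 0.0, 0.0, 0.0, -0.001, -0.65, 87]
[-0.001, -0.0, -0.408, 0.864, -0.388, -0.889, 87]
[-0.001, -0.001, -0.873, 1.646, -0.916, -0.989, 87]
B
[-0.0, 0.0, -0.477, 1.021, 0.263, -0.0, 87]
[-0.0, 0.0, -0.908, 2.074, 0.329, -0.0, 87]
pre [475.77397298 273.         323.14958122] [609.73580109 273.         218.48713041]
C
[-0.008, -0.291, -0.034, 0.271, 0.386, 0.1, 87]
[-0.016, -0.605, -0.032, 0.053, 0.613, 0.484, 87]
```

servo_tool(rows=[[0,0,0,0,0,-0.65,87],[0,0,0,0,0,-0.65,87],[0,0,-0.2,0.4,-0.2,-0.89,87],[0,0,-0.41,0.86,-0.39,-0.89,87],[0,0,-0.41,0.86,-0.39,-0.89,87],[0,0,-0.41,0.86,-0.39,-0.89,87],[0,0,-0.41,0.86,-0.39,-0.89,87]])

```text
t: 0.98
ee_pos: [379.4, -429.8, 400.5]
orientation: [-2.731, -1.552, 0.001]
ft_force: [-0.5, -0.9, -1.2]
width: 87.1
grasp_force: 0.0
```

```bash
python3 - <<'E'
from plan import *
p,R,o=cur();print(p,o['qpos'].round(2),o['t'])
rel([([480,-270,420],ori(-75,90)),([480,-250,420],ori(-50,90))],87)
E
```

```text
[ 379.37452145 -429.82657099  400.45618445] [-0.87  0.19  1.54 -0.    1.41 -0.33] 0.975
[-0.0, 0.0, -0.533, 0.944, 0.023, -0.098, 87]
[-0.0, 0.0, -0.824, 1.03, -0.028, -0.098, 87]
```

servo_tool(rows=[[0,0,-0.12,0.28,0,-0.1,87],[0,0,-0.24,0.56,0,-0.1,87],[0,0,-0.36,0.84,0,-0.1,87],[0,0,-0.48,1.0,0,-0.1,87],[0,0,-0.6,1.0,0,-0.1,87],[0,0,-0.72,1.0,0,-0.1,87],[0,0,-0.82,1.0,0,-0.1,87],[0,0,-0.82,1.0,0,-0.1,87]])

```text
t: 1.98
ee_pos: [481.0, -259.9, 420.0]
orientation: [-1.343, -2.839, 0.0]
ft_force: [-0.6, 0.8, 0.4]
width: 87.1
grasp_force: 0.0
```

```bash
python3 - <<'E'
from plan import *
p,R,o=cur();print(p,o['qpos'].round(2),o['t'])
rel([([500,-70,420],ori(-10,90)),],87)
E
```

```text
[ 480.9509385  -259.85517895  419.98430671] [-0.52  0.14  1.57 -0.    1.44 -1.2 ] 1.975
[-0.0, -0.001, -0.473, 0.673, 0.676, 0.0, 87]
```

servo_tool(rows=[[0,0,-0.12,0.22,0.22,0,87],[0,0,-0.24,0.44,0.44,0,87],[0,0,-0.36,0.67,0.67,0,87],[0,0,-0.47,0.78,0.78,0,87],[0,0,-0.47,0.78,0.78,0,87],[0,0,-0.47,0.78,0.78,0,87]])

```text
t: 2.72
ee_pos: [502.2, -39.8, 420.5]
orientation: [-0.28, -3.129, 0.001]
ft_force: [-0.6, 0.1, -0.0]
width: 86.8
grasp_force: 0.0
```

```bash
python3 - <<'E'
from plan import *
p,R,o=cur();print(p,o['qpos'].round(2),o['t'])
rel([([480,140,420],ori(-2,80)),([430,130,410],ori(0,65)),([420,130,400],ori(0,50))],87)
E
```

```text
[502.22870134 -39.84684237 420.4791895 ] [-0.1   0.06  1.65 -0.    1.43 -1.49] 2.725
[-0.009, -0.116, -0.096, 0.269, 0.865, 0.002, 87]
[-0.026, -0.29, -0.117, 0.506, 0.772, 0.052, 87]
[-0.042, -0.464, -0.114, 0.556, 0.763, 0.102, 87]
```

servo_tool(rows=[[0,0,0,0.1,0.3,0,87],[0,-0.06,-0.05,0.2,0.6,0,87],[-0.01,-0.12,-0.1,0.27,0.86,0,87],[-0.02,-0.2,-0.11,0.4,0.82,0.03,87],[-0.03,-0.29,-0.12,0.51,0.77,0.05,87],[-0.03,-0.38,-0.12,0.53,0.77,0.07,87],[-0.04,-0.46,-0.11,0.56,0.76,0.1,87],[-0.04,-0.46,-0.11,0.56,0.76,0.1,87],[-0.04,-0.46,-0.11,0.56,0.76,0.1,87]])

```text
t: 3.85
ee_pos: [419.3, 130.0, 401.8]
orientation: [0.005, 2.45, -0.0]
ft_force: [0.7, 0.3, -0.2]
width: 86.9
grasp_force: 0.0
```

```bash
python3 - <<'E'
from plan import *
p,R,o=cur();print(p,o['qpos'].round(2),o['t'])
R=ori(0,38);G=tcp(VD,R);pre=G-R.apply([0,0,170])
rel([(pre+[-20,0,40],R),(pre,R)],87)
E
```

```text
[419.27702109 130.02817553 401.80647212] [ 0.49 -0.35  2.18 -0.46  0.73 -0.82] 3.85
[-0.001, -0.144, -0.002, -0.015, 0.715, 0.264, 87]
[-0.001, -0.144, -0.002, 0.036, 0.715, 0.482, 87]
```

servo_tool(rows=[[0,-0.04,0,0,0.2,0.06,87],[0,-0.08,0,0,0.4,0.13,87],[0,-0.12,0,0,0.6,0.2,87],[0,-0.145,0,0,0.715,0.26,87],[0,-0.145,0,0.02,0.715,0.37,87],[0,-0.145,0,0.035,0.715,0.48,87],[0,-0.145,0,0.035,0.715,0.48,87],[0,-0.145,0,0.035,0.715,0.48,87]])

```text
t: 4.85
ee_pos: [475.3, 273.4, 323.8]
orientation: [0.004, 2.232, -0.002]
ft_force: [-0.0, -0.2, -0.1]
width: 87.2
grasp_force: 0.0
```

```bash
cat > look.py <<'E'
from plan import *
import sys
p,R,o=cur();print(p,o['orientation'],o['qpos'].round(2),o['t'],'F',o['ft_force'].round(1))
im,d,ci=grab('wrist');cv2.imwrite(f'pics/{sys.argv[1]}.png',im[...,::-1])
P=pts(d,ci);q=P.reshape(-1,3);from scipy.optimize import least_squares
q=q[(np.hypot(q[:,0]-595,q[:,1]-273)<40)&(q[:,2]>212)&(q[:,2]<248)]
if len(q)>30: print(len(q),least_squares(lambda c:np.hypot(q[:,0]-c[0],q[:,1]-c[1])-25,[595,273],loss='soft_l1',f_scale=2).x.round(1))
G=tcp(VD,R);Rt=ori(0,38)
rel([(tcp(VD,Rt)-Rt.apply([0,0,80]),Rt),(tcp(VD,Rt),Rt)],87,(p,R))
E
python3 look.py w1
```

```text
[475.30325217 273.37103938 323.78755999] [ 3.95191666e-03  2.23242431e+00 -1.91216949e-03] [ 0.84  0.05  2.19 -1.31  0.65  0.28] 4.85 F [-0.  -0.2 -0.1]
1587 [596.  273.1]
[-0.002, 0.001, -0.001, 0.002, -0.001, 0.454, 87]
[-0.002, 0.001, -0.001, 0.002, 0.001, 0.854, 87]
```

View pics/w1.png

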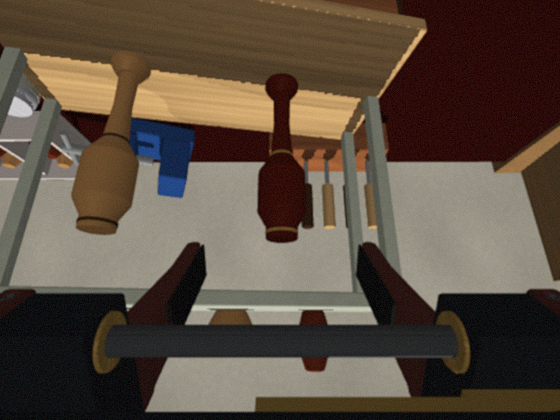

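The wrist view shows the dark vase at (282,160), centred between the open fingers, with the pale vase at (105,170) and the overhang edge below at row 300. The wrist fit gives (596,273), which agrees with the earlier measurement. q4 is close to its limit, so I'll go halfway and check.

servo_tool(rows=[[0,0,0,0,0,0.15,87],[0,0,0,0,0,0.3,87],[0,0,0,0,0,0.45,87],[0,0,0,0,0,0.45,87]])

```text
t: 5.4
ee_pos: [546.1, 279.8, 293.2]
orientation: [0.011, 2.28, -0.015]
ft_force: [-0.2, 0.6, -0.5]
width: 87.3
grasp_force: 0.0
```

```bash
sed -i 's/VD=np.array(\[595/VD=np.array([595.5/' plan.py; python3 look.py w2
```

```text
[546.09330101 279.8287892  293.23871135] [ 0.01110449  2.28049625 -0.0150958 ] [ 0.71  0.18  2.09 -1.31  0.55  0.22] 5.4 F [-0.2  0.6 -0.5]
2646 [596.  273.2]
[-0.01, -0.031, -0.002, 0.093, -0.033, 0.088, 87]
[-0.01, -0.031, -0.002, 0.074, -0.027, 0.487, 87]
```

```bash
cat > kin.py <<'E'
from plan import *
from scipy.optimize import least_squares
D=[([-1.172,.4238,1.6307,0,1.0886,-.019],(253.39,-570.72,221.92)),([-.87,.19,1.54,0,1.41,-.33],(379.37,-429.83,400.46)),
([-.52,.14,1.57,0,1.44,-1.2],(480.95,-259.86,419.98)),([-.1,.06,1.65,0,1.43,-1.49],(502.2,-39.85,420.5)),
([.49,-.35,2.18,-.46,.73,-.82],(419.3,130,401.8)),([.84,.05,2.19,-1.31,.65,.28],(475.3,273.4,323.8)),([.71,.18,2.09,-1.31,.55,.22],(546.1,279.8,293.2))]
E=lambda s,a:Ro.from_euler(s,a)
def fk(q,k):
    R3=E('z',q[0])*E('y',q[1]+q[2]);R5=R3*E('z',q[3])*E('y',q[4])
    p=E('z',q[0]).apply([k[4],0,k[0]])+(E('z',q[0])*E('y',q[1])).apply([0,0,k[1]])+R3.apply([k[5],0,k[2]])+R5.apply([0,0,k[3]])
    return p,R5*E('z',q[5])
f=lambda k:np.concatenate([[*(fk(q,k)[0]-p)] for q,p in D]+[0.02*(k-K0)])
K0=np.array([360,430,400,200,0,0.]);s=least_squares(f,K0);K=s.x
lo=np.array([-3,-.9,.09,-1.31,.11,-2.54])+.03;hi=np.array([3,2.11,2.58,4.45,2.69,2.54])-.03
def ik(p,R,q0):
    g=lambda q:np.r_[(fk(q,K)[0]-p)/100,(fk(q,K)[1].inv()*R*C.inv()).as_rotvec()] if 0 else np.r_[(fk(q,K)[0]-p)/100,((fk(q,K)[1]*C).inv()*R).as_rotvec()]
    r=least_squares(g,np.clip(q0,lo,hi),bounds=(lo,hi));return r.x,np.sqrt(2*r.cost)
p,R,o=cur();C=fk(o['qpos'],K)[1].inv()*R
if __name__=='__main__':
    print(K.round(0),np.abs(s.fun[:21]).max().round(1),'C',C.as_rotvec().round(3))
    for al in (35,40,45,50,55):
      for psi in (-10,0,8,16):
        Rt=ori(psi,al);out=[]
        for back in (100,0):
            best=min((ik(tcp(VD,Rt)-Rt.apply([0,0,back]),Rt,np.r_[.6,.1,2,a,.7,b]) for a,b in ((-1,0),(2,-2),(2,2),(3.5,1))),key=lambda t:t[1]);out.append((best[0].round(2).tolist(),round(best[1],3)))
        print(al,psi,out)
E
python3 kin.py
```

```text
[299. 548. 469. 291.  17.  70.] 11.4 C [-0.     0.     1.571]
35 -10 [([0.82, 0.26, 2.06, -1.28, 0.78, 0.4], np.float64(0.079)), ([0.68, 0.44, 2.08, 4.42, 0.67, 0.89], np.float64(0.082))]
35 0 [([0.74, 0.21, 2.23, 4.42, 0.59, 0.79], np.float64(0.071)), ([0.63, 0.41, 2.09, 4.36, 0.54, 0.81], np.float64(0.0))]
35 8 [([0.67, 0.17, 2.24, 4.38, 0.45, 0.69], np.float64(0.0)), ([0.57, 0.39, 2.12, 4.07, 0.45, 0.96], np.float64(0.0))]
35 16 [([0.56, 0.15, 2.27, 3.97, 0.31, 0.93], np.float64(0.0)), ([0.51, 0.38, 2.14, 3.67, 0.37, 1.2], np.float64(0.0))]
40 -10 [([0.8, 0.23, 2.06, -1.27, 0.73, 0.36], np.float64(0.0)), ([0.66, 0.4, 1.96, -1.28, 0.62, 0.32], np.float64(0.078))]
40 0 [([0.72, 0.17, 2.11, -1.28, 0.54, 0.2], np.float64(0.041)), ([0.61, 0.39, 2.08, 4.42, 0.46, 0.72], np.float64(0.043))]
40 8 [([0.63, 0.13, 2.15, -1.28, 0.37, 0.04], np.float64(0.059)), ([0.56, 0.36, 2.08, 4.33, 0.34, 0.69], np.float64(0.0))]
40 16 [([0.54, 0.12, 2.22, 4.42, 0.21, 0.47], np.float64(0.01)), ([0.5, 0.35, 2.1, 3.91, 0.24, 0.96], np.float64(0.0))]
45 -10 [([0.76, 0.21, 2.01, -1.08, 0.7, 0.15], np.float64(0
[... 721 characters left out ...]
 -0.5], np.float64(0.0)), ([0.53, 0.34, 2.0, -1.06, 0.29, -0.22], np.float64(0.0))]
50 16 [([0.52, 0.11, 2.08, -0.52, 0.31, -0.89], np.float64(0.0)), ([0.48, 0.33, 2.01, -0.88, 0.17, -0.54], np.float64(0.0))]
55 -10 [([0.68, 0.2, 1.91, -0.7, 0.73, -0.26], np.float64(0.0)), ([0.6, 0.38, 1.89, -0.83, 0.57, -0.15], np.float64(0.0))]
55 0 [([0.62, 0.16, 1.96, -0.63, 0.6, -0.5], np.float64(0.0)), ([0.56, 0.35, 1.93, -0.79, 0.44, -0.36], np.float64(0.0))]
55 8 [([0.56, 0.14, 1.99, -0.51, 0.5, -0.76], np.float64(0.0)), ([0.52, 0.34, 1.95, -0.68, 0.35, -0.61], np.float64(0.0))]
55 16 [([0.5, 0.12, 2.01, -0.31, 0.43, -1.11], np.float64(0.0)), ([0.48, 0.33, 1.96, -0.44, 0.27, -0.98], np.float64(0.0))]
```

The present slant runs q4 into its limit. A 50° slant along the rack's own axis (azimuth -10°) stays within range and clears the overhang by about 19 mm.

```bash
cat >> plan.py <<'E'
RG=ori(-10,50)
E
python3 - <<'E'
from plan import *
t=tcp(VD,RG)
rel([(t-RG.apply([0,0,b]),RG) for b in (110,)],87); print(t)
E
```

```text
[0.072, 0.109, 0.08, -0.001, 0.017, -0.051, 87]
[607.33751554 270.91272663 215.67496891]
```

servo_tool(rows=[[0,0,0,0,0,-0.2,87],[0.04,0.05,0.04,0,0,-0.2,87],[0.07,0.11,0.08,0,0.01,-0.2,87],[0.07,0.11,0.08,0,0.01,-0.2,87],[0.07,0.11,0.08,0,0.01,-0.2,87]])

```text
t: 6.08
ee_pos: [513.8, 281.8, 318.4]
orientation: [0.207, 2.438, -0.074]
ft_force: [0.6, -0.1, -0.3]
width: 86.9
grasp_force: 0.0
```

```bash
python3 - <<'E'
from plan import *
p,R,o=cur();print(p,o['qpos'].round(2),o['t'])
t=tcp(VD,RG)
rel([(t-RG.apply([0,0,b]),RG) for b in (130,100,0)],87)
E
```

```text
[513.75779465 281.81881013 318.40252204] [ 0.75  0.13  1.98 -0.84  0.76 -0.1 ] 6.075
[0.003, -0.001, 0.002, -0.03, 0.027, 0.046, 87]
[0.003, -0.001, 0.002, -0.03, 0.027, 0.196, 87]
[0.003, -0.001, 0.002, -0.031, 0.025, 0.696, 87]
```

Commands follow the clipped pose, so relative moves behave as expected. I'll correct sideways first, then approach.

servo_tool(rows=[[0,0,0,-0.03,0.026,0.05,87],[0,0,0,-0.03,0.026,0.2,87],[0,0,0,-0.03,0.026,0.35,87],[0,0,0,-0.03,0.026,0.5,87],[0,0,0,-0.03,0.026,0.5,87]])

```text
t: 6.7
ee_pos: [583.0, 274.7, 242.8]
orientation: [0.209, 2.442, -0.078]
ft_force: [0.7, 0.8, 0.3]
width: 87.1
grasp_force: 0.0
```

```bash
python3 - <<'E'
from plan import *
p,R,o=cur();print(p,o['qpos'].round(2),o['t'],o['ft_force'])
t=tcp(VD,RG)
rel([(t-RG.apply([0,0,b]),RG) for b in (0,)],87)
im,d,ci=grab('wrist');cv2.imwrite('pics/w3.png',im[...,::-1])
E
```

```text
[582.98989543 274.68661149 242.79046517] [ 0.65  0.31  1.95 -0.97  0.6  -0.  ] 6.7 [0.73432028 0.84146066 0.32868116]
[0.0, -0.004, 0.002, -0.008, 0.002, 0.183, 87]
```

View pics/w3.png

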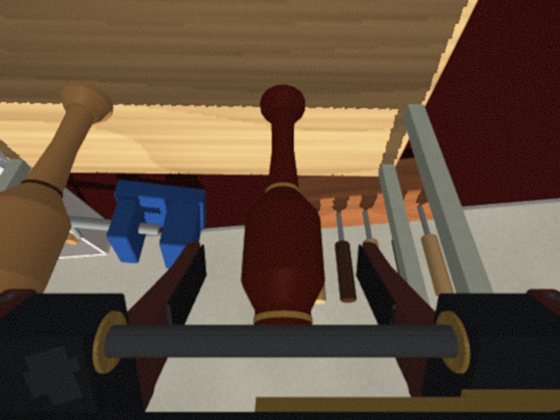

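The dark vase is at (283,250), centred between the pads at about (185,280) and (385,280). I'll finish the approach and close.

servo_tool(rows=[[0,0,0,-0.007,0.001,0.09,87],[0,0,0,-0.008,0.002,0.183,87],[0,0,0,-0.008,0.002,0.183,87],[0,0,0,-0.008,0.002,0.183,87]])

```text
t: 7.25
ee_pos: [607.4, 272.2, 218.4]
orientation: [0.209, 2.439, -0.074]
ft_force: [-0.9, -0.6, 0.1]
width: 86.8
grasp_force: 0.0
```

servo_tool(rows=[[0,0,0,0,0,0,70],[0,0,0,0,0,0,60],[0,0,0,0,0,0,54],[0,0,0,0,0,0,48],[0,0,0,0,0,0,40],[0,0,0,0,0,0,30],[0,0,0,0,0,0,30],[0,0,0,0,0,0,30]])

```text
t: 8.25
ee_pos: [607.5, 272.2, 218.6]
orientation: [0.209, 2.439, -0.074]
ft_force: [-1.0, -0.3, 2.3]
width: 49.7
grasp_force: 30.0
```

```bash
python3 - <<'E'
from plan import *
p,R,o=cur();print(p,o['qpos'].round(2),o['t'],o['ft_force'],o['width'],o['grasp_force'])
t=p; x=np.array([np.cos(np.radians(-10.7)),np.sin(np.radians(-10.7)),0])
rel([(t+[0,0,3],R),(t+[0,0,8],R),(t-x*20+[0,0,12],R),(t-x*60+[0,0,15],R),(t-x*140+[0,0,15],R)],30)
E
```

```text
[607.48717398 272.21655236 218.58525528] [ 0.61  0.37  1.93 -1.03  0.55  0.04] 8.25 [-0.96347254 -0.2628677   2.30806503] 49.74666826752317 29.978924025781453
[0.0, 0.0, 0.0, -0.01, 0.0, -0.012, 30]
[0.0, 0.0, 0.0, -0.026, 0.0, -0.031, 30]
[0.0, 0.0, 0.0, 0.038, 0.002, -0.11, 30]
[0.0, 0.0, 0.0, 0.182, 0.005, -0.25, 30]
[0.0, 0.0, 0.0, 0.489, 0.011, -0.506, 30]
```

servo_tool(rows=[[0,0,0,-0.01,0,-0.012,30],[0,0,0,-0.026,0,-0.031,30],[0,0,0,-0.026,0,-0.031,30],[0,0,0,-0.026,0,-0.031,30]])

```text
t: 8.75
ee_pos: [607.3, 272.2, 226.5]
orientation: [0.209, 2.439, -0.073]
ft_force: [-0.1, 0.4, -2.1]
width: 49.1
grasp_force: 30.0
```

servo_tool(rows=[[0,0,0,0.024,0,-0.035,30],[0,0,0,0.064,0.002,-0.08,30],[0,0,0,0.13,0.003,-0.14,30],[0,0,0,0.208,0.005,-0.22,30],[0,0,0,0.3,0.007,-0.3,30],[0,0,0,0.4,0.009,-0.39,30],[0,0,0,0.51,0.011,-0.48,30],[0,0,0,0.51,0.011,-0.48,30],[0,0,0,0.51,0.011,-0.48,30]])

```text
t: 9.88
ee_pos: [469.9, 298.6, 235.4]
orientation: [0.208, 2.439, -0.072]
ft_force: [0.3, 0.4, -2.2]
width: 48.7
grasp_force: 30.0
```

```bash
cat > tilt.py <<'E'
from h import *
import sys
def tilt(name,c0,zr):
    """axis of the dark vase from coloured depth points; c0=expected xy, zr=(zmin,zmax) world"""
    im,d,ci=grab(name);P=pts(d,ci);g=im.astype(int)
    m=(np.hypot(P[...,0]-c0[0],P[...,1]-c0[1])<60)&(P[...,2]>zr[0])&(P[...,2]<zr[1])&(g[...,0]-g[...,2]>20)&(g[...,0]<140)&(g[...,1]<60)
    q=P[m]; return im,q,np.argwhere(m)
E
python3 - <<'E'
from plan import *
p,R,o=cur();print(p,o['qpos'].round(2),o['t'],o['ft_force'],o['moment'],o['width'],o['grasp_force'])
for n in ('side','scene'):
    im,d,ci=grab(n);cv2.imwrite(f'pics/{n}1.png',im[...,::-1]);np.savez(f'{n}1.npz',im=im,d=d)
    v=p-R.apply([0,0,19]);uv=proj(v-[0,0,45],ci)[0].astype(int);print(n,uv)
    c=im[max(uv[1]-70,0):uv[1]+70,max(uv[0]-70,0):uv[0]+70];cv2.imwrite(f'pics/{n}1c.png',cv2.resize(c,None,fx=4,fy=4,interpolation=cv2.INTER_CUBIC)[...,::-1])
E
```

```text
[469.87757852 298.61394592 235.39314725] [ 0.85  0.23  2.09 -1.02  0.69  0.23] 9.875 [ 0.33543217  0.39139022 -2.20948157] [0.1163895  0.34443419 0.00566683] 48.657250017165495 29.966668817214668
side [213 295]
scene [421 215]
```

View pics/side1c.png

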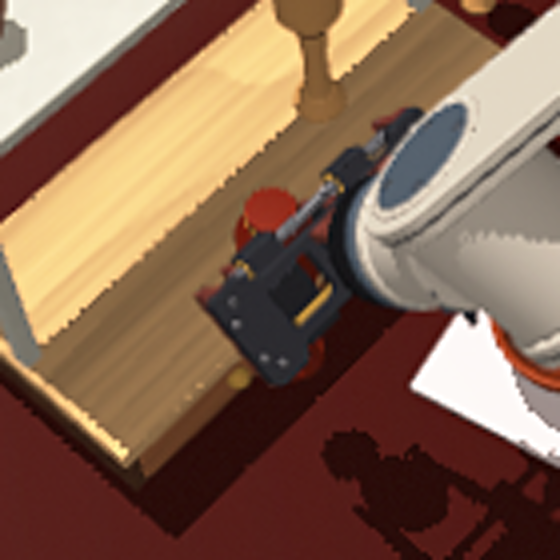

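The side view shows the dark vase held upright in front of the rack, lip at crop (270,208) and foot at (310,362), with the pale vase untouched at (312,60). Next I'll plan the carry.

```bash
cat > carry.py <<'E'
from kin import *
K_=[(458,301,320,-10),(430,200,320,-10),(430,50,320,-12),(440,-100,320,-20),(490,-220,300,-28),(532.7,-282.7,260,-30),(532.7,-282.7,215,-30)]
W=[(tcp(w[:3],ori(w[3],50)),ori(w[3],50)) for w in K_]
if __name__=='__main__':
    p,R,o=cur();q=o['qpos'];C0=C
    print('FK err',(fk(q,K)[0]-p).round(1))
    for t,Rt in W:
        q,e=ik(t,Rt,q);print(q.round(2),round(e,3))
    rel([(W[0][0],R),(W[1][0],R)],30)
E
python3 carry.py
```

```text
FK err [ 2.3 -0.3  2.2]
[ 0.86  0.12  2.03 -0.87  0.81  0.03] 0.0
[ 0.73 -0.04  2.2  -0.88  0.72 -0.06] 0.0
[ 0.32 -0.19  2.32 -0.74  0.5  -0.47] 0.0
[-0.14 -0.18  2.31 -0.4   0.35 -1.04] 0.0
[-0.39  0.02  2.19 -0.27  0.24 -1.23] 0.0
[-0.47  0.2   2.1  -0.23  0.14 -1.3 ] 0.0
[-0.45  0.29  2.1  -0.66  0.14 -0.85] 0.067
[0.0, 0.0, 0.0, -0.223, 0.004, -0.273, 30]
[0.0, 0.0, 0.0, -0.184, -0.518, -0.307, 30]
```

```bash
python3 - <<'E'
from kin import *
q=ctrl.get_obs()['qpos']
for psi in (-65,-60,-55,-50,-45,-40,-15,-5,5):
    Rt=ori(psi,50);r=[]
    for z in (260,232,205):
        s=[ik(tcp((532.7,-282.7,z),Rt),Rt,np.r_[-.4,.3,2.1,a,.3,b]) for a,b in((-.6,-.8),(.6,-2),(-1.2,0))]
        b=min(s,key=lambda t:t[1]);r.append((b[0].round(2).tolist(),round(b[1],3)))
    print(psi,r)
E
```

```text
-65 [([-0.26, 0.27, 2.01, -1.0, 0.62, 0.07], np.float64(0.0)), ([-0.26, 0.32, 2.03, -1.09, 0.59, 0.18], np.float64(0.0)), ([-0.26, 0.37, 2.04, -1.18, 0.56, 0.29], np.float64(0.0))]
-60 [([-0.29, 0.26, 2.03, -1.02, 0.55, 0.0], np.float64(0.0)), ([-0.29, 0.3, 2.05, -1.12, 0.51, 0.13], np.float64(0.0)), ([-0.29, 0.35, 2.07, -1.24, 0.49, 0.25], np.float64(0.0))]
-55 [([-0.31, 0.24, 2.05, -1.02, 0.47, -0.08], np.float64(0.0)), ([-0.31, 0.29, 2.07, -1.15, 0.44, 0.07], np.float64(0.0)), ([-0.31, 0.34, 2.09, -1.28, 0.42, 0.21], np.float64(0.003))]
-50 [([-0.34, 0.23, 2.07, -1.01, 0.4, -0.17], np.float64(0.0)), ([-0.34, 0.28, 2.09, -1.17, 0.36, 0.0], np.float64(0.0)), ([-0.34, 0.33, 2.1, -1.28, 0.34, 0.12], np.float64(0.015))]
-45 [([-0.37, 0.22, 2.08, -0.97, 0.32, -0.3], np.float64(0.0)), ([-0.37, 0.27, 2.1, -1.17, 0.28, -0.09], np.float64(0.0)), ([-0.37, 0.32, 2.11, -1.28, 0.27, 0.03], np.float64(0.022))]
-40 [([-0.4, 0.21, 2.09, -0.87, 0.25, -0.49], np.float64(0.0)), ([-0.4, 0.26, 2.12, -1.14, 0.21, -0.21], np.float64(0.0)), ([-0.41, 0.31, 2.12, -1.28, 0.19, -0.07], np.float64(0.024))]
-15 [([-0.56, 0.21, 2.08, 0.72, 0.26, -2.51], np.float64(0.03)), ([-0.55, 0.26, 2.09, 0.73, 0.21, -2.51], np.float64(0.06)), ([-0.53, 0.31, 2.1, 0.74, 0.17, -2.51], np.float64(0.09))]
-5 [([-0.58, 0.22, 2.03, 0.6, 0.38, -2.51], np.float64(0.119)), ([-0.56, 0.26, 2.04, 0.6, 0.33, -2.51], np.float64(0.145)), ([-0.55, 0.31, 2.05, 0.6, 0.28, -2.51], np.float64(0.17))]
5 [([-0.58, 0.23, 1.98, 0.49, 0.49, -2.51], np.float64(0.217)), ([-0.57, 0.27, 2.0, 0.48, 0.43, -2.51], np.float64(0.239)), ([-0.55, 0.31, 2.01, 0.48, 0.38, -2.51], np.float64(0.259))]
```

```bash
cat > carry.py <<'E'
from kin import *
import sys
KW=np.array([(458,301,250,-10),(445,260,300,-12),(430,200,320,-16),(430,50,320,-32),(440,-80,320,-45),(490,-200,310,-60),(532.7,-282.7,270,-65)],float)
s=np.r_[0,np.cumsum(np.linalg.norm(np.diff(KW[:,:3],axis=0),axis=1))]
S=np.arange(0,s[-1]+28,28).clip(max=s[-1])
W=np.column_stack([np.interp(S,s,KW[:,i]) for i in range(4)])
P=[(tcp(w[:3],ori(w[3],50)),ori(w[3],50)) for w in W]
p,R,o=cur();i=np.argmin([np.linalg.norm(a-p) for a,_ in P]);print(i,len(P),p.round(1),o['qpos'].round(2),o['t'],o['ft_force'].round(1),o['width'])
seg=P[i+1:i+9];q=o['qpos'];es=[]
for t,Rt in seg[1::3]:
    q,e=ik(t,Rt,q);es.append((q.round(2).tolist(),round(e,3)))
print(*es,sep='\n');rel(seg,30)
E
python3 carry.py
```

```text
0 24 [470.4 298.2 235.2] [ 0.85  0.23  2.09 -1.02  0.69  0.23] 9.975 [-0.5 -0.1 -2.3] 49.1613441193502
([0.83, 0.11, 2.11, -0.94, 0.76, 0.12], np.float64(0.0))
([0.75, -0.02, 2.18, -0.88, 0.8, 0.05], np.float64(0.0))
([0.59, -0.08, 2.23, -0.88, 0.81, 0.05], np.float64(0.0))
[0.009, -0.002, 0.009, -0.057, -0.088, -0.094, 30]
[0.015, -0.002, 0.016, -0.116, -0.179, -0.183, 30]
[0.026, -0.002, 0.029, -0.15, -0.298, -0.241, 30]
[0.039, -0.002, 0.044, -0.17, -0.433, -0.28, 30]
[0.055, -0.002, 0.063, -0.189, -0.57, -0.302, 30]
[0.077, -0.002, 0.09, -0.208, -0.711, -0.288, 30]
[0.099, -0.002, 0.116, -0.226, -0.852, -0.273, 30]
[0.122, -0.002, 0.143, -0.243, -0.993, -0.259, 30]
```

servo_tool(rows=[[0.005,0,0.005,-0.03,-0.05,-0.05,30],[0.009,0,0.009,-0.06,-0.09,-0.09,30],[0.015,0,0.016,-0.116,-0.18,-0.18,30],[0.026,0,0.029,-0.15,-0.3,-0.24,30],[0.039,0,0.044,-0.17,-0.43,-0.28,30],[0.055,0,0.063,-0.19,-0.57,-0.3,30],[0.077,0,0.09,-0.21,-0.71,-0.29,30],[0.099,0,0.116,-0.225,-0.85,-0.275,30],[0.11,0,0.13,-0.233,-0.92,-0.266,30]])

```text
t: 11.1
ee_pos: [440.2, 114.9, 306.0]
orientation: [0.523, 2.399, -0.188]
ft_force: [0.3, 0.1, -1.9]
width: 48.9
grasp_force: 30.0
```

```bash
python3 carry.py
```

```text
8 24 [440.2 114.9 306. ] [ 0.61 -0.07  2.22 -0.87  0.81  0.04] 11.1 [ 0.3  0.1 -1.9] 48.91730079026386
([0.47, -0.1, 2.25, -0.88, 0.8, 0.03], np.float64(0.0))
([0.26, -0.11, 2.26, -0.87, 0.76, -0.02], np.float64(0.0))
([0.06, -0.05, 2.21, -0.89, 0.72, -0.04], np.float64(0.0))
[0.033, -0.002, 0.038, -0.067, -0.189, 0.058, 30]
[0.055, -0.002, 0.065, -0.111, -0.32, 0.095, 30]
[0.076, -0.002, 0.09, -0.163, -0.445, 0.138, 30]
[0.097, -0.002, 0.115, -0.215, -0.571, 0.18, 30]
[0.118, -0.002, 0.14, -0.266, -0.696, 0.223, 30]
[0.139, -0.002, 0.165, -0.318, -0.821, 0.266, 30]
[0.16, -0.002, 0.191, -0.375, -0.938, 0.318, 30]
[0.184, -0.002, 0.22, -0.446, -1.036, 0.391, 30]
```

servo_tool(rows=[[0.015,0,0.018,-0.033,-0.09,0.029,30],[0.033,0,0.038,-0.067,-0.19,0.058,30],[0.055,0,0.065,-0.111,-0.32,0.095,30],[0.076,0,0.09,-0.163,-0.445,0.138,30],[0.097,0,0.115,-0.215,-0.57,0.18,30],[0.118,0,0.14,-0.266,-0.695,0.223,30],[0.139,0,0.165,-0.318,-0.82,0.266,30],[0.16,0,0.191,-0.375,-0.938,0.318,30],[0.16,0,0.191,-0.375,-0.938,0.318,30]])

```text
t: 12.22
ee_pos: [452.5, -96.3, 304.9]
orientation: [0.968, 2.282, -0.352]
ft_force: [0.5, -0.2, -2.6]
width: 49.4
grasp_force: 30.0
```

```bash
python3 carry.py
```

```text
15 24 [452.5 -96.3 304.9] [ 0.11 -0.08  2.23 -0.87  0.72 -0.06] 12.225 [ 0.5 -0.2 -2.6] 49.397307512909705
([-0.0, -0.01, 2.18, -0.89, 0.71, -0.03], np.float64(0.0))
([-0.15, 0.11, 2.09, -0.92, 0.7, -0.0], np.float64(0.0))
([-0.26, 0.25, 2.0, -0.98, 0.64, 0.04], np.float64(0.0))
[0.024, -0.002, 0.029, -0.092, -0.059, 0.09, 30]
[0.048, -0.002, 0.058, -0.184, -0.113, 0.181, 30]
[0.072, -0.002, 0.087, -0.277, -0.167, 0.272, 30]
[0.096, -0.002, 0.115, -0.369, -0.221, 0.364, 30]
[0.111, -0.002, 0.133, -0.44, -0.265, 0.474, 30]
[0.121, -0.002, 0.146, -0.499, -0.303, 0.595, 30]
[0.132, -0.002, 0.158, -0.558, -0.342, 0.716, 30]
[0.142, -0.002, 0.17, -0.614, -0.379, 0.833, 30]
```

servo_tool(rows=[[0.012,0,0.014,-0.046,-0.03,0.045,30],[0.024,0,0.029,-0.092,-0.059,0.09,30],[0.048,0,0.058,-0.184,-0.113,0.18,30],[0.072,0,0.087,-0.277,-0.167,0.272,30],[0.096,0,0.115,-0.369,-0.221,0.364,30],[0.111,0,0.133,-0.44,-0.265,0.474,30],[0.121,0,0.146,-0.499,-0.303,0.595,30],[0.132,0,0.158,-0.558,-0.342,0.716,30],[0.142,0,0.17,-0.614,-0.379,0.833,30],[0.142,0,0.17,-0.614,-0.379,0.833,30]])

```text
t: 13.48
ee_pos: [538.4, -293.3, 254.1]
orientation: [1.348, 2.121, -0.491]
ft_force: [-0.4, -0.4, -2.5]
width: 49.3
grasp_force: 30.0
```

```bash
cat > see.py <<'E'
from kin import *
p,R,o=cur();g=p-R.apply([0,0,ctrl.grasp_offset]);print('tcp',p.round(1),'grasp',g.round(1),o['qpos'].round(2),o['t'],o['ft_force'].round(2),o['width'],o['orientation'],ori(-65,50).as_rotvec())
tag=__import__('sys').argv[1]
out=[]
for n in ('scene','side','wrist'):
    im,d,ci=grab(n);P=pts(d,ci);a=im.astype(int);np.savez(f'{n}_{tag}.npz',im=im,d=d)
    m=(np.hypot(P[...,0]-g[0],P[...,1]-g[1])<50)&(P[...,2]>g[2]-150)&(P[...,2]<g[2]+52)&(a[...,0]-a[...,1]>15)&(a[...,1]<70)
    q=P[m];print(n,m.sum())
    if m.sum()<60: continue
    # foot / stem / head slices: visible-surface points, circle of known radius
    for z0,z1,r in ((-125,-60,10),(-142,-132,20),(-22,17,25),(-143,-137,20),(25,45,16)):
        s=q[(q[:,2]>g[2]+z0)&(q[:,2]<g[2]+z1)]
        if len(s)>15:
            f=least_squares(lambda c:np.hypot(s[:,0]-c[0],s[:,1]-c[1])-r,g[:2],loss='soft_l1',f_scale=2);print('  z',z0,z1,len(s),f.x.round(1),'off',(f.x-g[:2]).round(1))
    uv=proj(g-[0,0,50],ci)[0].astype(int);v,u=max(uv[1]-65,0),max(uv[0]-65,0);out.append(cv2.resize(im[v:v+130,u:u+130] if n!='wrist' else im,(390,390),interpolation=cv2.INTER_CUBIC))
if len(out)>2: out=[out[0],out[2]] 
cv2.imwrite(f'pics/{tag}.png',np.hstack(out)[...,::-1])
E
python3 see.py a1
```

```text
tcp [ 538.4 -293.3  254.1] grasp [ 533.4 -282.4  268.5] [-0.27  0.25  2.   -0.97  0.63  0.02] 13.475 [-0.41 -0.42 -2.5 ] 49.264040091060835 [ 1.34846     2.12070417 -0.49109671] [ 1.3479982   2.11593334 -0.49063122]
scene 824
  z -125 -60 128 [ 532.1 -282.2] off [-1.3  0.2]
  z -142 -132 38 [ 528.3 -283. ] off [-5.1 -0.6]
  z -22 17 186 [ 538.8 -274.6] off [5.4 7.8]
  z 25 45 185 [ 535.5 -274.2] off [2.1 8.2]
side 178
  z -125 -60 89 [ 531.  -281.4] off [-2.4  1. ]
  z -142 -132 26 [ 532.7 -283.8] off [-0.7 -1.4]
wrist 20079
  z -125 -60 2058 [ 531.9 -282.7] off [-1.5 -0.3]
  z -142 -132 568 [ 531.9 -283.6] off [-1.5 -1.2]
  z -22 17 9005 [ 532.4 -282. ] off [-1.   0.4]
  z -143 -137 98 [ 531.5 -282.8] off [-1.9 -0.4]
  z 25 45 1830 [ 529.4 -274.7] off [-4.   7.7]
```

View pics/a1.png

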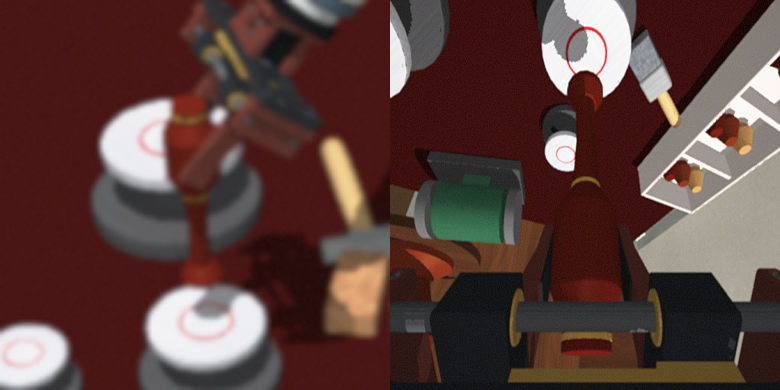

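The left view shows the vase over the stand and its shadow on the ring at (205,320). The right (wrist) view shows it upright, foot at (588,85) above the ring. Slice fits put head, stem and foot within 2 mm of one axis, at about (532,-283), so the lean is about 0.015 rad. Now I'll lower.

```bash
cat > down.py <<'E'
from plan import *
import sys
p,R,o=cur();g=p-R.apply([0,0,19]);print(g.round(1),o['qpos'].round(2),o['t'],o['ft_force'].round(2),o['moment'].round(3))
b=(p,R);Rt=ori(-65,50)
for dz in map(float,sys.argv[1:]): rel([(p+[0,0,-dz],R)],30,b)
z=np.load('wrist_a1.npz')
E
python3 down.py 15 30 42 1
```

```text
[ 532.7 -280.7  269.8] [-0.27  0.25  2.   -0.97  0.63  0.02] 13.625 [ 0.28 -0.43 -1.91] [0.525 0.087 0.049]
[0.0, 0.0, 0.0, 0.048, 0.0, 0.058, 30]
[0.0, 0.0, 0.0, 0.096, 0.0, 0.115, 30]
[0.0, 0.0, 0.0, 0.134, 0.0, 0.161, 30]
[0.0, 0.0, 0.0, 0.003, 0.0, 0.004, 30]
```

servo_tool(rows=[[0,0,0,0.024,0,0.029,30],[0,0,0,0.048,0,0.058,30],[0,0,0,0.072,0,0.087,30],[0,0,0,0.096,0,0.115,30],[0,0,0,0.115,0,0.138,30],[0,0,0,0.134,0,0.161,30],[0,0,0,0.134,0,0.161,30],[0,0,0,0.134,0,0.161,30]])

```text
t: 14.62
ee_pos: [538.2, -292.2, 213.6]
orientation: [1.346, 2.12, -0.489]
ft_force: [-0.5, -0.3, -1.7]
width: 49.2
grasp_force: 30.0
```

```bash
python3 - <<'E'
from plan import *
p,R,o=cur();g=p-R.apply([0,0,19]);print(g.round(1),o['qpos'].round(2),o['ft_force'].round(2),o['orientation'])
im,d,ci=grab('wrist');P=pts(d,ci);a=im.astype(int);X=P.reshape(-1,3)
r=np.hypot(P[...,0]-532.5,P[...,1]+282.5)
pl=(r<75)&(P[...,2]<85)&(P[...,2]>55)&(a.min(-1)>130);q=P[pl];print('plat z',np.median(q[:,2]),len(q))
ring=(r<40)&(abs(P[...,2]-np.median(q[:,2]))<8)&(a[...,0]-a[...,1]>50)&(a[...,0]>150);k=P[ring]
from scipy.optimize import least_squares as L
if len(k)>20: print('ring',len(k),L(lambda c:np.hypot(k[:,0]-c[0],k[:,1]-c[1])-25.5,[532,-283]).x.round(1))
dk=(r<40)&(a[...,0]-a[...,1]>15)&(a[...,1]<70)
for lo,hi,rad in((-125,-60,10),(-143,-132,20)):
    s=P[dk&(P[...,2]>g[2]+lo)&(P[...,2]<g[2]+hi)];print(lo,len(s),s[:,2].min().round(1),L(lambda c:np.hypot(s[:,0]-c[0],s[:,1]-c[1])-rad,g[:2],loss='soft_l1').x.round(1))
E
```

```text
[ 533.1 -281.2  228.2] [-0.27  0.32  2.03 -1.09  0.58  0.17] [-0.53 -0.27 -1.68] [ 1.3464449   2.11991045 -0.48945458]
plat z 72.48827288107846 10948
ring 310 [ 533.5 -284.2]
-125 1980 103.2 [ 532.4 -282.9]
-143 690 86.3 [ 532.4 -284.1]
```

Ring at (533.5,-284) and foot at (532.4,-284), so it is centred to about 1 mm, with roughly 12 mm still to lower. From here I'll go slowly and watch the force.

servo_tool(rows=[[0,0,0,0.01,0,0.011,30],[0,0,0,0.019,0,0.023,30],[0,0,0,0.026,0,0.031,30],[0,0,0,0.029,0,0.034,30],[0,0,0,0.029,0,0.034,30]])

```text
t: 15.3
ee_pos: [538.0, -292.1, 204.4]
orientation: [1.346, 2.12, -0.49]
ft_force: [1.2, -0.5, -2.3]
width: 49.1
grasp_force: 30.0
```

servo_tool(rows=[[0,0,0,0.002,0,0.002,30],[0,0,0,0.003,0,0.004,30],[0,0,0,0.003,0,0.004,30]])

```text
t: 15.68
ee_pos: [538.1, -292.1, 203.5]
orientation: [1.346, 2.12, -0.49]
ft_force: [0.4, -0.1, -2.5]
width: 49.2
grasp_force: 30.0
```

servo_tool(rows=[[0,0,0,0.002,0,0.002,30],[0,0,0,0.003,0,0.004,30],[0,0,0,0.003,0,0.004,30]])

```text
t: 16.05
ee_pos: [538.1, -292.2, 202.5]
orientation: [1.346, 2.12, -0.49]
ft_force: [0.5, 0.4, -2.5]
width: 49.6
grasp_force: 30.0
```

servo_tool(rows=[[0,0,0,0.002,0,0.002,30],[0,0,0,0.003,0,0.004,30],[0,0,0,0.003,0,0.004,30]])

```text
t: 16.42
ee_pos: [538.1, -292.2, 201.5]
orientation: [1.346, 2.12, -0.49]
ft_force: [-0.4, -0.6, -1.5]
width: 49.3
grasp_force: 30.0
```

servo_tool(rows=[[0,0,0,0.002,0,0.002,30],[0,0,0,0.003,0,0.004,30],[0,0,0,0.003,0,0.004,30]])

```text
t: 16.8
ee_pos: [538.3, -292.4, 200.9]
orientation: [1.346, 2.12, -0.49]
ft_force: [-0.6, 0.7, 2.3]
width: 49.0
grasp_force: 30.0
```

It has touched down: Fz rose from -2.3 to +2.3 N, about 4.5 N on the platform. I'll hold briefly, then check before letting go.

servo_tool(rows=[[0,0,0,0,0,0,30],[0,0,0,0,0,0,30]])

```text
t: 17.05
ee_pos: [538.3, -292.4, 200.9]
orientation: [1.346, 2.12, -0.49]
ft_force: [-1.4, -0.3, 4.8]
width: 48.9
grasp_force: 30.0
```

```bash
cat > chk.py <<'E'
from plan import *
from scipy.optimize import least_squares as L
p,R,o=cur();print(p.round(1),o['ft_force'].round(2),o['width'],o['t'])
im,d,ci=grab('wrist');P=pts(d,ci);a=im.astype(int);r=np.hypot(P[...,0]-533,P[...,1]+284);dk=(r<50)&(a[...,0]-a[...,1]>15)&(a[...,1]<70)
for lo,hi,rad in((90,155,10),(73,83,20),(193,232,25)):
    s=P[dk&(P[...,2]>lo)&(P[...,2]<hi)]
    if len(s)>20: print(lo,len(s),L(lambda c:np.hypot(s[:,0]-c[0],s[:,1]-c[1])-rad,(533,-284),loss='soft_l1').x.round(1))
cv2.imwrite('pics/chk.png',im[...,::-1])
E
python3 chk.py
```

```text
[ 538.3 -292.4  200.9] [-1.37 -0.29  4.75] 48.941087554082735 17.05
90 2027 [ 532.3 -283. ]
73 775 [ 531.8 -283.7]
193 9118 [ 532.9 -282.5]
```

It is upright to within about 0.01 rad and centred. Releasing.

servo_tool(rows=[[0,0,0,0,0,0,50],[0,0,0,0,0,0,52],[0,0,0,0,0,0,55],[0,0,0,0,0,0,60],[0,0,0,0,0,0,70],[0,0,0,0,0,0,87],[0,0,0,0,0,0,87],[0,0,0,0,0,0,87]])

```text
t: 18.1
ee_pos: [538.1, -292.3, 200.5]
orientation: [1.346, 2.12, -0.49]
ft_force: [-0.3, 0.8, 0.1]
width: 86.4
grasp_force: 0.0
```

```bash
python3 chk.py
```

```text
[ 538.1 -292.3  200.5] [-0.28  0.82  0.12] 86.44052049181052 18.1
90 2007 [ 531.9 -283. ]
73 799 [ 531.9 -283.6]
193 7894 [ 531.8 -282.8]
```

View pics/chk.png

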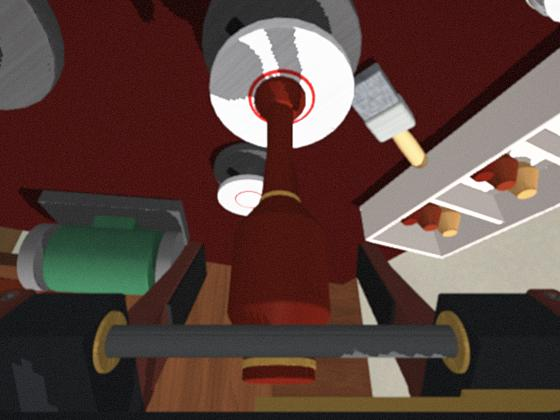

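The vase stands free with its foot at (280,97) inside the red ring and the fingers clear on both sides. I'll back straight out along the tool axis.

servo_tool(rows=[[0,0,0,0,0,-0.05,87],[0,0,0,0,0,-0.15,87],[0,0,0,0,0,-0.3,87],[0,0,0,0,0,-0.5,87],[0,0,0,0,0,-0.7,87],[0,0,0,0,0,-0.85,87],[0,0,0,0,0,-0.85,87],[0,0,0,0,0,-0.85,87],[0,0,0,0,0,-0.85,87]])

```text
t: 19.27
ee_pos: [491.6, -194.0, 329.9]
orientation: [1.347, 2.122, -0.491]
ft_force: [0.2, 0.1, -0.1]
width: 86.9
grasp_force: 0.0
```

```bash
python3 chk.py; python3 - <<'E'
from plan import *
im,d,ci=grab('scene');cv2.imwrite('pics/end.png',im[...,::-1])
E
```

```text
[ 491.6 -194.   329.9] [ 0.23  0.13 -0.06] 86.90940112816786 19.275
90 600 [ 531.7 -283. ]
73 220 [ 531.7 -284.1]
193 1439 [ 531.7 -282.8]
```

View pics/end.png

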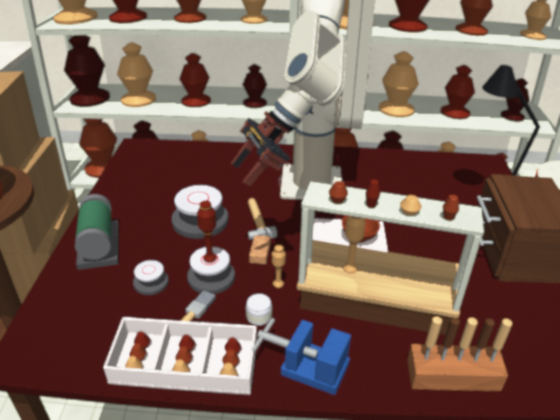

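The dark vase stands on the Ø110 platform at (209,235). The pale vase (352,245), tin (259,308) and cork block (259,248) are unmoved, and the gripper is clear. Handing in.

```bash
python3 -c "
from workcell import ctrl
print(ctrl.close_job())"
```

```text
the job is handed in; nothing more can be done
None
```

I handed in the job at about 19 s with the dark vase standing upright on the 110 mm platform, about 2 mm from its middle and let go; the pale vase, tin and cork block look unmoved in the last picture, and no verdict came back.

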